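Nip freshly bound notes in the desktop book press

TASK

The A5 notes on the desk have just been glued. Slide the book all the way into the small book press, until its far edge sits squarely against the back stop, then wind the handwheel clockwise by its upright handle so that the platen comes down on the book. Stop when the handle pushes back firmly, at about 10 N, never so hard that the book is crushed (over 15 N), and let go, leaving the book pressed. Leave the other things on the desk alone.

Things in the scene. Friction and masses are not known exactly. Their poses are not given: they have to be found in the camera images.
- press: Book press, fixed to the desk: grey base 250 (x) x 240 (y) x 20 mm, 18 mm steel columns at y = +-100 mm, crosshead 50 mm deep (x), 236 mm wide, 102 to 126 mm above the desk. Steel back stop 130 mm wide, 18 mm high on the base, its face at x = +105 mm. Origin: under the base, straight below the screw. x points from the open front (robot's side, where the book goes in) to the back stop, z up.
- book_place (a point): Point on the base's top (20 mm above the desk), straight below the screw; axes as the press's. With the book home against the stop its centre lies straight above this point, its long sides along x.
- wheel_axis (a point): On the upright axis of handwheel and screw, level with the handle's middle. The wheel (black, 105 mm across) lies 35 mm lower. Clockwise seen from above lowers wheel, handle and platen together by 6 mm a turn (right-hand screw). It starts anywhere in its turn; 1 to 2.5 turns are needed, told by feel only. The screw holds itself when let go.
- handle_mid (a point): Middle of the upright handle on the wheel's rim: black cylinder, 20 mm diameter, 50 mm tall, free at the top, 42 mm from the wheel's axis. It spins on its own pin, so fingers can hold it from above and lead it round without turning. Push along the circle: 1.2 N while the platen is free, then rising by about 3 N per radian once it is on the book. Set feel 10 N = about 80 N on the book.
- platen: Plywood board 200 (x) x 150 (y) x 12 mm under an aluminium bar, guided by the columns; moves only up and down, with the wheel. Origin on the screw's axis, 100 mm above the board's underside. The underside starts 34 to 40 mm above the base's top.
- book: Bound notes with card covers, 210 (x) x 148 (y) mm, flat on the press's base, part way in, the front end standing out towards the robot. 28 to 32 mm thick (swollen pages: differs each time), a little springy, 0.45 to 0.7 kg. Origin: centre of its underside.
- book_center (a point): Centre of the book, 15 mm above its underside. Starts 35 to 55 mm short of home, up to 6 mm aside and 0.06 rad askew. The front edge to push is 105 mm from here, on the robot's side; the book slides with a few newtons and stops dead at the back stop.
- mouse: Black computer mouse, 105 x 60 x 35 mm, loose on the desk; leave alone. Origin: centre of its underside.
- earcase: White earphone case, 48 x 60 x 24 mm, loose; leave alone. Origin: centre of its underside.
- glue: White glue bottle, 48 mm across, 130 mm tall, loose; leave alone. Origin: centre of its underside.

How it is judged:
By the outcome, as a careful person would: the job done as asked, in the order asked, and still so for the second after the job is handed in, with the robot touching nothing.
It also fails if it takes over 70 s, if anything falls off the work surface, if the arm or the gripper's body presses on something with over 40 N, if the wrist force passes 120 N, or if a joint passes its speed limit or range.

ROBOT

A 6-joint arm with a two-finger parallel gripper is mounted at the origin on the work surface. World frame = base frame: x ahead of the robot, y to its left, z up, the work surface at z = 0. Lengths are in mm, angles in degrees, forces in N, time in s.
With the tool pointing down it reaches from about 275 to 750 mm from the base axis. Payload 10.2 kg.
Tool frame: the origin (TCP) lies at the very end of the fingers, on their centre line; the grasp point (between the pads) lies 19 mm behind it; z points along the fingers, y is the direction in which the jaws open and shut (so a half turn about z gives the same grasp; the last joint's range is limited). The gripper opens to 85 mm and grips with 20 to 120 N. Pads are 22 mm wide; open, the fingers measure 114 mm over their backs; the gripper's body (76 mm by 85 mm) begins 54 mm behind the grasp point. The pads swing forward as they close: fully open they stand 13 mm farther back than shut.
Start: joints at [61.627, 17.928, 85.812, -0, 76.261, -12.8], TCP at [140.957, 505.729, 231.294] pointing down, gripper open.
Joint ranges: [-168.41, 168.41], [-55.51, 124.54], [10.69, 146.95], [-70.63, 250.63], [1, 178], [-165.06, 165.06]. Speed limits (degrees/s): [136.94, 136.94, 172.46, 180, 180, 180].

INTERFACE

Orientations are given as a 3x3 rotation matrix whose columns are the frame's x, y, z axes.
In Python, from workcell import manip gives the robot as it stands. The module is installed in compiled form; this text tells all that it offers.
- The arm moves only by the shell command python3 -m crank 'ROWS' [OPENING]. ROWS is JSON, a list of rows, each a list of 2 entries, a list of its own where there are three numbers: the shift along the tool's x, y, z in m, then the turn about the tool's z in rad. In form: [[[tx, ty, tz], twist], ...]. A call has 1 to 12 rows; each row is the pose to reach, as a shift and turn from the pose measured when the call began, along the tool's axes at that moment; what a row does not reach only later rows make up. A row lasts 1/8 s, in which the tool goes at most 62.5 mm and 10.7 degrees, less where a joint would pass 70% of its speed; a pose out of reach is approached as far as the arm can. A call with a gripper value outside its range is refused whole. OPENING is the finger opening in m, from 0 to 0.0854, set as the call begins (- or left out, the last holds). The fingers move at their own pace and stop on an object; the grip force is fixed at half the most. Time passes only in rows, so rows that repeat a pose let the fingers close. It gives the time, the measured TCP pose, the force and the opening at its end, in the units of the state.
- manip.get_obs(): the state, without advancing time (a new reading comes with each control period).
- manip.grab_frame(name): name is "scene" or "top" or "wrist"; returns a dict with "pixels" (420x560x3 uint8, red, green, blue), "z_map" (420x560 float32, mm along the optical axis (not along the pixel's ray), 0 where there is no reading), "fx", "fy", "cx", "cy" (pixels), "extrinsics" (4x4, takes a point from camera to world coordinates). Camera axes: x right, y down, z forward; pixel columns grow to the right and rows downward; lengths in mm; the calibration is good to about 2 mm. A picture is of the moment at which its call begins.
- manip.finish_job(): hands the job in, once; it reports no verdict.
The state is a dict: "t": time; "qpos": joint angles; "qd": joint speeds; "effort": joint torques, N m; "eef_pos": TCP position; "tcp_rot": TCP orientation; "ft_force": force on the tool from outside, world axes, zero at the start; "ft_torque": the same for the moment, N m; "finger_gap": finger opening in mm.
Only numpy, scipy, OpenCV 4.12 (cv2) and the standard library are available. Lean on these libraries where they do the work, as an engineer would, in place of code of your own. Each camera call takes 0.05 s, during which the arm holds its last target.

## Working session

There is one attempt and no reset: what is moved stays moved. The work goes in short steps, Python scripts to look and compute and a shell command to move; the robot and the scene stay as the last step left them, time stands still between calls to the robot, and variables do not carry over. Pictures are saved under pics/ and viewed, and the job is handed in when it is done.

```bash
mkdir -p pics; python3 - <<'E'
from workcell import manip
import cv2,numpy as np
o=manip.get_obs()
for k,v in o.items(): print(k,np.round(v,3).tolist())
for n in ["scene","top","wrist"]:
    f=manip.grab_frame(n)
    cv2.imwrite(f"pics/a_{n}.png",f["pixels"][:,:,::-1])
    np.savez(f"pics/a_{n}.npz",**f)
    print(n,f["fx"],f["fy"],f["cx"],f["cy"]);print(np.round(f["extrinsics"],3))
E
```

```text
t 0.0
qpos [61.628, 17.959, 85.854, 0.001, 76.261, -12.8]
qd [0.076, -0.087, 0.027, -0.124, 0.071, 0.017]
effort [0.0, -41.227, -25.974, -0.0, 0.004, 0.0]
eef_pos [140.819, 505.493, 230.736]
tcp_rot [[-0.963, 0.268, -0.001], [0.268, 0.963, -0.001], [0.0, -0.001, -1.0]]
ft_force [-0.432, 0.089, -0.098]
ft_torque [0.051, 0.042, -0.026]
finger_gap 85.324
scene 419.3156599187221 419.3156599187221 275.92498722982646 205.6305863848364
[[ 8.19000e-01  4.40000e-01 -3.68000e-01  9.63094e+02]
 [ 5.73000e-01 -6.34000e-01  5.19000e-01 -5.36826e+02]
 [-4.00000e-03 -6.36000e-01 -7.71000e-01  9.53136e+02]
 [ 0.00000e+00  0.00000e+00  0.00000e+00  1.00000e+00]]
top 521.0573890622837 521.0573890622837 273.25793163391626 211.06419062546723
[[ 2.300000e-02 -9.900000e-01  1.370000e-01  3.871400e+02]
 [-1.000000e+00 -2.400000e-02 -3.000000e-03  1.614700e+01]
 [ 7.000000e-03 -1.370000e-01 -9.910000e-01  1.369152e+03]
 [ 0.000000e+00  0.000000e+00  0.000000e+00  1.000000e+00]]
wrist 335.9984837346944 335.9984837346944 277.8402558494154 202.61251623055864
[[ 2.69000e-01  9.25000e-01  2.68000e-01  7.23140e+01]
 [ 9.63000e-01 -2.57000e-01 -7.70000e-02  5.24757e+02]
 [-2.00000e-03  2.79000e-01 -9.60000e-01  3.72921e+02]
 [ 0.00000e+00  0.00000e+00  0.00000e+00  1.00000e+00]]
```

View pics/a_scene.png

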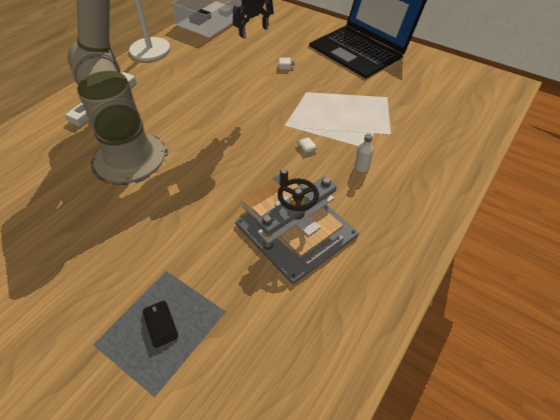

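View pics/a_top.png

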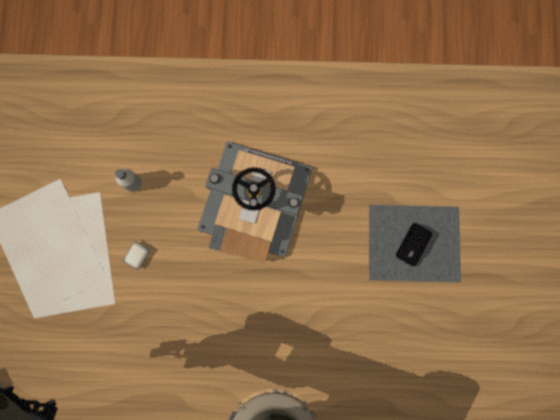

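View pics/a_wrist.png

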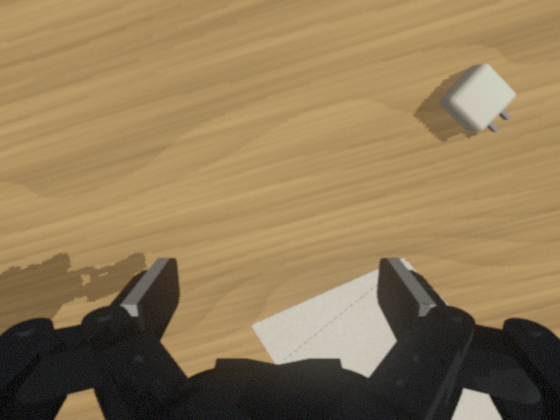

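Top view: press centred at about (254,200), wheel hub (254,188), book front standing out at (245,247), mouse (414,244), ear case (137,255), glue (127,180). Next I measure the press from the point clouds.

```bash
cat > h.py <<'E'
import numpy as np,cv2
def cloud(f):
    z=f["z_map"].astype(float);v,u=np.mgrid[:z.shape[0],:z.shape[1]]
    P=np.stack([(u-f["cx"])/f["fx"]*z,(v-f["cy"])/f["fy"]*z,z],-1)
    E=f["extrinsics"];W=P@E[:3,:3].T+E[:3,3];W[z==0]=np.nan
    return W
E
python3 - <<'E'
from h import *
for n in ["top","scene"]:
    f=np.load(f"pics/a_{n}.npz");W=cloud(f);px=f["pixels"]
    m=np.isfinite(W[...,2])&(W[...,0]>250)&(W[...,0]<620)&(abs(W[...,1])<230)
    P=W[m]
    h,e=np.histogram(P[:,2],bins=np.arange(-10,230,4))
    print(n,[(int(a),int(b)) for a,b in zip(e,h) if b>15])
    for lo,hi,nm in [(14,26,'base'),(40,60,'book/platen'),(120,132,'cross'),(138,250,'wheel')]:
        s=P[(P[:,2]>lo)&(P[:,2]<hi)]
        if len(s)>20:
            r=cv2.minAreaRect(s[:,:2].astype(np.float32))
            print(nm,len(s),s.mean(0).round(1),r,s.min(0).round(),s.max(0).round())
    if n=="top":
        a=px[120:280,180:340];cv2.imwrite("pics/b_top.png",cv2.resize(a,(800,800))[:600,:,::-1]) 
        cv2.imwrite("pics/b_top.png",cv2.resize(px[130:270,185:325],(600,600),interpolation=cv2.INTER_CUBIC)[:,:,::-1])
    else: cv2.imwrite("pics/b_scene.png",cv2.resize(px[155:290,220:370],(667,600),interpolation=cv2.INTER_CUBIC)[:,:,::-1])
E
```

```text
top [(-10, 565), (-6, 5572), (-2, 9866), (2, 3263), (6, 173), (10, 49), (14, 399), (18, 691), (22, 220), (26, 23), (42, 41), (46, 421), (50, 716), (54, 175), (58, 125), (62, 631), (66, 662), (70, 228), (74, 84), (110, 16), (114, 21), (118, 106), (122, 489), (126, 326), (130, 66), (134, 37), (138, 24), (154, 125), (158, 247), (162, 140), (166, 39), (210, 19), (214, 33)]
base 1310 [534.5  68.   19.4] ((549.5880126953125, 74.26046752929688), (246.8933563232422, 196.56869506835938), 77.12716674804688) [440. -68.  14.] [619. 206.  26.]
book/platen 1380 [485.6  96.6  51.1] ((522.339599609375, 83.85240936279297), (153.8651885986328, 139.8883819580078), 76.5750732421875) [439.  -1.  42.] [608. 172.  60.]
cross 941 [593.5  32.5 125.3] ((605.984375, 59.28662872314453), (233.68531799316406, 50.07252502441406), 74.42510986328125) [553. -57. 120.] [620. 177. 132.]
wheel 689 [588.5  56.1 165.4] ((587.3302001953125, 33.43502426147461), (65.2549819946289, 155.3268585205078), 0.10500835627317429) [555. -44. 138.] [620. 111. 220.]
scene [(-6, 123), (-2, 5391), (2, 6134), (6, 303), (10, 31), (14, 35), 
[... 325 characters left out ...]
170, 32), (214, 20), (218, 19)]
base 781 [540.4 -15.1  21.9] ((516.040283203125, 48.500946044921875), (158.64569091796875, 282.6235046386719), 18.55484390258789) [438. -66.  14.] [620. 204.  26.]
book/platen 592 [475.7  81.8  53.4] ((499.7095642089844, 44.220375061035156), (110.03304290771484, 241.13128662109375), 36.57642364501953) [439. -45.  40.] [615. 174.  60.]
cross 627 [593.5  10.1 127.5] ((606.223388671875, 60.045631408691406), (235.54835510253906, 51.93262481689453), 74.5709228515625) [554. -58. 120.] [620. 179. 132.]
wheel 638 [587.7  50.5 169. ] ((587.3529052734375, 31.871185302734375), (65.1434326171875, 158.1599884033203), 0.0007124384865164757) [555. -47. 138.] [620. 111. 221.]
```

```bash
python3 - <<'E'
from h import *
from scipy.optimize import least_squares
for n in ["top","scene"]:
    f=np.load(f"pics/a_{n}.npz");W=cloud(f);px=f["pixels"]
    m=np.isfinite(W[...,2])&(W[...,0]>400)&(W[...,0]<760)&(abs(W[...,1]-50)<180)
    P=W[m]
    for lo,hi,nm in [(14,26,'base'),(44,58,'book'),(60,76,'platen'),(120,132,'cross'),(152,170,'wheel'),(175,205,'handle'),(206,225,'handletop')]:
        s=P[(P[:,2]>lo)&(P[:,2]<hi)]
        if len(s)>5:
            r=cv2.minAreaRect(s[:,:2].astype(np.float32))
            print(n,nm,len(s),s.mean(0).round(1),np.median(s[:,2]).round(1),np.round(r[0],1),np.round(r[1],1),round(r[2],1),s.min(0).round(),s.max(0).round())
        if nm=='wheel':
            c=s[:,:2]; 
            # outer edge circle: fit via minEnclosing
            print(cv2.minEnclosingCircle(c.astype(np.float32)))
E
```

```text
top base 2319 [601.5  51.4  19.5] 19.4 [589.8  64.6] [239.9 286.8] 74.2 [440. -89.  14.] [757. 206.  26.]
top book 1359 [486.6  96.7  51. ] 51.1 [584.9  69.8] [152.4 267.7] 76.8 [439.  -5.  44.] [724. 172.  58.]
top platen 2847 [598.5  60.6  66.7] 66.5 [606.4  57.7] [226.5 200.8] 74.4 [491. -45.  60.] [721. 173.  76.]
top cross 1274 [604.7  57.7 125.3] 125.3 [606.7  59.8] [235.1  50.8] 74.3 [553. -57. 120.] [660. 177. 132.]
top wheel 875 [608.7  60.  160.2] 160.0 [606.4  59.9] [101.5 101.8] 1.8 [555.   9. 152.] [657. 111. 170.]
((606.9038696289062, 59.80935287475586), 52.381099700927734)
top handle 16 [557.9  55.5 189.5] 189.6 [559.2  55. ] [ 7.4 19. ] 21.1 [555.  47. 176.] [566.  65. 200.]
top handletop 62 [564.3  57.4 214.8] 215.0 [564.2  58. ] [18.3 18.2] 88.7 [555.  49. 207.] [573.  67. 220.]
scene base 2230 [636.6   6.   21.8] 22.0 [593.  64.] [241.4 280.2] 74.4 [438. -88.  14.] [758. 204.  26.]
scene book 572 [479.8  83.2  53.7] 54.1 [575.6  45.8] [166.9 284.6] 69.4 [439. -45.  44.] [728. 174.  58.]
scene platen 1982 [634.2  44.   69.4] 69.2 [605.7  58.8] [228.4 202.9] 74.1 [491. -56.  60.] [722. 163.  76.]
scene cross 865 [605.7  40.  127.5] 127.8 [606.3  60. ] [235.5  52. ] 74.5 [554. -58. 120.] [661. 179. 132.]
scene wheel 701 [611.1  56.7 161.9] 162.1 [608.7  58.7] [101.9 100.6] 76.5 [555.   7. 152.] [659. 111. 170.]
((606.9415283203125, 58.680152893066406), 52.46189880371094)
scene handle 66 [569.8  52.7 190.6] 191.2 [585.7  57.2] [52.6 15.7] 7.3 [560.  47. 176.] [613.  63. 204.]
scene handletop 58 [566.6  55.6 215.2] 216.6 [564.9  56. ] [18.4 17.3] 12.0 [555.  47. 206.] [574.  65. 221.]
```

View pics/b_top.png

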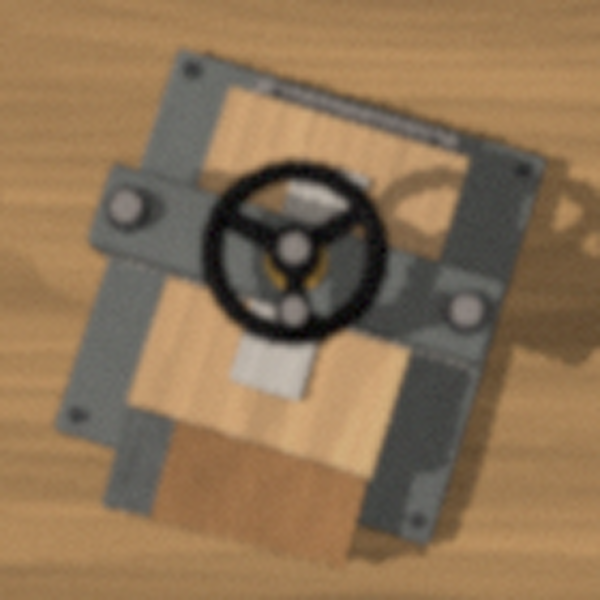

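View pics/b_scene.png

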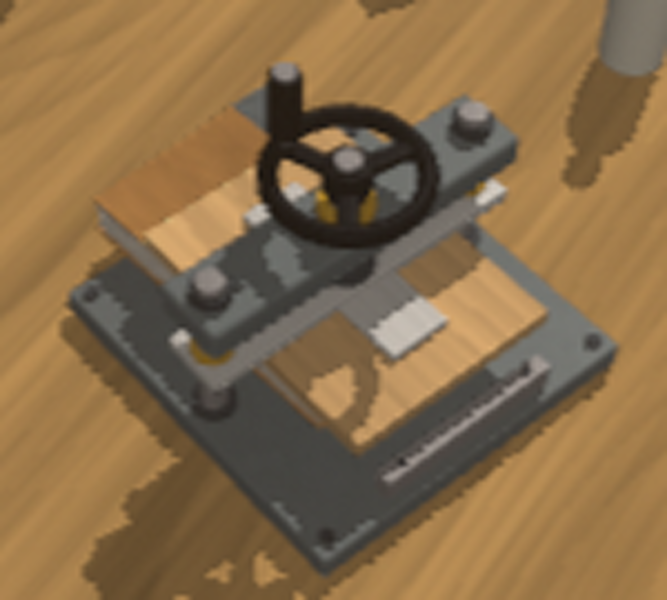

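```bash
cat >> h.py <<'E'
C=np.array([606.5,59.6]);YAW=np.radians(-15.6)
R2=np.array([[np.cos(YAW),-np.sin(YAW)],[np.sin(YAW),np.cos(YAW)]])
def topress(W):
    Q=W.copy();Q[...,:2]=(W[...,:2]-C)@R2;return Q
def toworld(p): return R2@np.asarray(p,float)+C
E
python3 - <<'E'
from h import *
for n in ["top","scene"]:
    f=np.load(f"pics/a_{n}.npz");Q=topress(cloud(f))
    m=(Q[...,0]>-200)&(Q[...,0]<-104)&(abs(Q[...,1])<95)&(Q[...,2]>40)&(Q[...,2]<60)
    P=Q[m]; print(n,len(P),'ztop',np.median(P[:,2]).round(1))
    # front edge by y bins
    for y in range(-85,90,15):
        s=P[abs(P[:,1]-y)<7.5]
        if len(s)>5: print(y,'front x',np.sort(s[:,0])[:4].round(1),'n',len(s))
    for x in range(-145,-100,10):
        s=P[abs(P[:,0]-x)<5]
        if len(s)>5: print('x',x,'y',s[:,1].min().round(1),s[:,1].max().round(1))
    for nm,lo,hi in [('base',14,26),('platen',60,76),('cross',120,132)]:
        s=Q[(Q[...,2]>lo)&(Q[...,2]<hi)&(abs(Q[...,0])<135)&(abs(Q[...,1])<130)]
        print(nm,s.min(0).round(1),s.max(0).round(1),np.median(s[:,2]))
    hub=Q[(np.hypot(Q[...,0],Q[...,1])<9)&(Q[...,2]>150)];print('hub',np.median(hub,0).round(1),hub[:,2].max())
    t=Q[(Q[...,2]>212)&(Q[...,2]<230)&(np.hypot(Q[...,0],Q[...,1])<70)];print('htop',len(t),np.median(t,0).round(1), t.min(0).round(1),t.max(0).round(1))
E
```

```text
top 1230 ztop 51.1
-70 front x [-153.4 -152.8 -152.5 -151.8] n 84
-55 front x [-154.6 -154.2 -153.9 -153.2] n 120
-40 front x [-155.2 -154.6 -154.4 -153.8] n 120
-25 front x [-156.2 -155.8 -155.5 -154.9] n 123
-10 front x [-156.9 -156.  -155.9 -155.3] n 125
5 front x [-157.3 -157.  -156.6 -156.4] n 125
20 front x [-157.9 -157.7 -156.9 -156.8] n 121
35 front x [-158.7 -158.3 -157.9 -157.3] n 129
50 front x [-159.3 -158.4 -157.8 -157.7] n 130
65 front x [-160.3 -159.8 -159.7 -159.1] n 133
80 front x [-155.5 -149.9 -147.7 -145.3] n 20
x -145 y -73.3 73.7
x -135 y -72.8 75.1
x -125 y -73.0 75.3
x -115 y -72.6 74.9
x -105 y -71.0 75.3
base [-133.2 -120.2   14. ] [126.3 120.3  26. ] 19.425939141659
platen [-100.1 -115.1   60. ] [100.7 111.5  76. ] 66.46416321228776
cross [ -25.4 -117.3  120.1] [ 25.7 117.8 132. ] 125.28537695407681
hub [ -0.4   0.2 168. ] 172.02103616947397
htop 54 [-39.7 -13.9 215.5] [-48.4 -22.8 212. ] [-30.6  -4.4 219.8]
scene 569 ztop 54.1
-70 front x [-155.1 -151.5 -151.3 -151.1] n 66
-55 front x [-156.  -153.6 -152.8 -151.7] n 66
-40 front x [-155.  -153.6 -152.2 -151.8] n 63
-25 front x [-158.5 -156.9 -155.4 -154.6] n 63
-10 front x [-158.1 -157.4 -155.2 -154.1] n 63
5 front x [-158.8 -157.8 -156.7 -155.6] n 69
20 front x [-161.  -158.7 -156.3 -156.2] n 66
35 front x [-161.3 -158.5 -158.3 -157.1] n 52
50 front x [-160.4 -159.8 -159.7 -157.5] n 41
65 front x [-161.  -160.8 -159.4 -159. ] n 19
x -145 y -73.8 65.1
x -135 y -72.6 53.7
x -125 y -71.1 46.9
x -115 y -70.6 31.4
x -105 y -72.1 -5.6
base [-132.6 -120.1   14. ] [125.9 121.3  26. ] 22.009882434065958
platen [-102.  -115.2   60.1] [101.1 113.1  76. ] 69.16022384180434
cross [ -26.3 -117.4  120. ] [ 25.7 118.1 132. ] 127.78103791384376
hub [  0.7  -1.3 170.9] 174.76298091770684
htop 45 [-37.3 -14.2 217.4] [-50.6 -23.  212.2] [-30.1  -4.9 221.1]
```

```bash
cat >> h.py <<'E'
from workcell import manip
def delta(px,py,z,yaw):
    """tool-axis shift (m) and twist (rad) to reach press-frame xy, world z, yaw(rad rel. press, tool x = -press x)"""
    o=manip.get_obs();R=np.array(o["tcp_rot"]);p=np.array(o["eef_pos"])
    d=R.T@(np.r_[toworld([px,py]),z]-p)
    cur=np.arctan2(R[1,1],R[0,1])-np.pi/2-YAW
    return np.round(d/1000,4),round(-(yaw-cur),4)
def st():
    o=manip.get_obs();R=np.array(o["tcp_rot"])
    q=topress(np.array(o["eef_pos"],float)[None])[0]
    F=np.array(o["ft_force"]);Fp=np.r_[F[:2]@R2,F[2]]
    yaw=np.arctan2(R[1,1],R[0,1])-np.pi/2-YAW
    print("t",round(float(o["t"]),2),"press",q.round(1),"yaw",round(yaw,4),"Fpress",Fp.round(2),"gap",np.round(o["finger_gap"],1));return q,Fp
E
python3 - <<'E'
from h import *
st();print(delta(-195,-1.5,225,0.05),toworld([-195,-1.5]))
print(delta(-195,-1.5,27,0.05))
E
```

```text
t 0.15 press [-568.4  304.3  230.9] yaw 0.0005 Fpress [-0.21  0.98 -0.12] gap 85.4
(array([-0.3733, -0.306 ,  0.0061]), np.float64(-0.0495)) [418.27991974 110.59462117]
(array([-0.3733, -0.3058,  0.2041]), np.float64(-0.0495))
```

```bash
python3 -m crank '[[[-0.02,-0.016,0],0],[[-0.06,-0.05,0],0],[[-0.1,-0.082,0],-0.01],[[-0.14,-0.115,0],-0.02],[[-0.18,-0.148,0],-0.03],[[-0.22,-0.18,0],-0.04],[[-0.26,-0.213,0],-0.05],[[-0.3,-0.246,0],-0.05],[[-0.34,-0.279,0],-0.05],[[-0.365,-0.299,0],-0.05],[[-0.373,-0.306,0],-0.05],[[-0.373,-0.306,0],-0.05]]' 0.06; python3 - <<'E'
from h import *
st();print(delta(-188,-1.2,27,0.05))
E
```

```text
t: 1.65
eef_pos: [417.8, 110.9, 230.9]
tcp_rot: [[-0.975, 0.22, -0.001], [0.22, 0.975, -0.001], [0.001, -0.001, -1.0]]
ft_force: [-0.5, -0.9, 0.2]
finger_gap: 60.7
t 1.65 press [-195.6   -1.4  230.9] yaw 0.05 Fpress [-0.25 -0.96  0.17] gap 60.7
(array([-0.0077, -0.    ,  0.2039]), np.float64(0.0))
```

```bash
python3 -m crank '[[[0,0,0.025],0],[[0,0,0.065],0],[[0,0,0.105],0],[[-0.002,0,0.145],0],[[-0.005,0,0.175],0],[[-0.008,0,0.193],0],[[-0.008,0,0.201],0],[[-0.008,0,0.204],0],[[-0.008,0,0.204],0]]'; python3 - <<'E'
from h import *
st();print(delta(-168,-1,27,0.05))
for n in ["top","wrist"]:
    f=manip.grab_frame(n);a=f["pixels"] if n=="wrist" else cv2.resize(f["pixels"][130:290,185:345],(600,600),interpolation=cv2.INTER_CUBIC)
    cv2.imwrite(f"pics/c_{n}.png",a[:,:,::-1])
E
```

```text
t: 2.78
eef_pos: [425.5, 109.2, 27.4]
tcp_rot: [[-0.975, 0.22, -0.0], [0.22, 0.975, -0.001], [0.0, -0.001, -1.0]]
ft_force: [0.1, 0.2, 0.0]
finger_gap: 59.9
t 2.77 press [-187.7   -0.9   27.4] yaw 0.0504 Fpress [0.03 0.23 0.05] gap 59.9
(array([-0.0197, -0.0011,  0.0004]), np.float64(0.0004))
```

View pics/c_wrist.png

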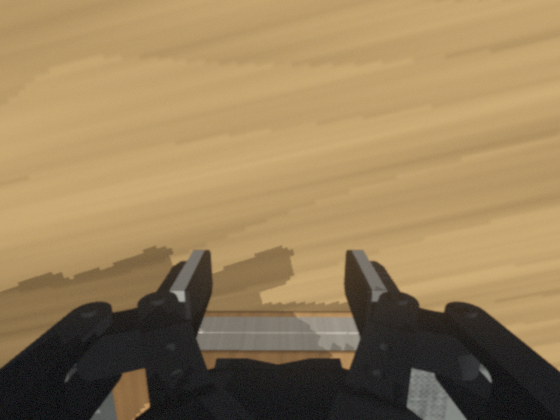

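View pics/c_top.png

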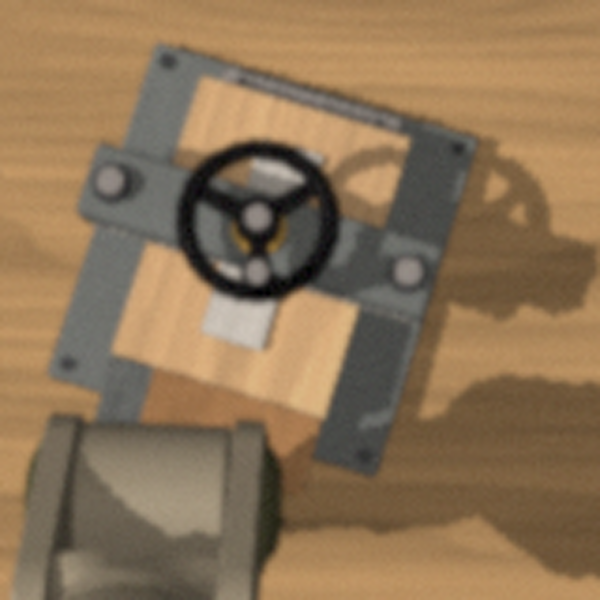

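Wrist view: the book's front edge runs level between the fingers (rows 312–350, columns 200–355), so the yaw matches; top view shows nothing else near. Now make contact.

```bash
python3 -m crank '[[[-0.006,-0.0003,0],0],[[-0.011,-0.0003,0],0],[[-0.015,-0.0003,0],0],[[-0.018,-0.0003,0],0],[[-0.021,-0.0003,0],0],[[-0.024,-0.0003,0],0],[[-0.024,-0.0003,0],0]]'; python3 - <<'E'
from h import *
st()
E
```

```text
t: 3.75
eef_pos: [449.0, 103.5, 27.4]
tcp_rot: [[-0.975, 0.22, -0.0], [0.22, 0.975, -0.001], [0.0, -0.001, -1.0]]
ft_force: [-2.6, 0.8, 0.1]
finger_gap: 59.9
t 3.75 press [-1.635e+02 -1.000e-01  2.740e+01] yaw 0.0502 Fpress [-2.74  0.09  0.14] gap 59.9
```

```bash
python3 -m crank '[[[-0.003,-0.0001,0],0.004],[[-0.007,-0.0003,0],0.008],[[-0.011,-0.0005,0],0.012],[[-0.015,-0.0007,0],0.017],[[-0.019,-0.0009,0],0.022],[[-0.023,-0.0011,0],0.027],[[-0.027,-0.0013,0],0.032],[[-0.031,-0.0015,0],0.037],[[-0.035,-0.0017,0],0.042],[[-0.038,-0.0019,0],0.047],[[-0.04,-0.002,0],0.05],[[-0.04,-0.002,0],0.05]]'; python3 - <<'E'
from h import *
st()
for n in ["wrist","scene"]:
    f=manip.grab_frame(n);a=f["pixels"] if n=="wrist" else cv2.resize(f["pixels"][155:290,220:370],(667,600),interpolation=cv2.INTER_CUBIC)
    cv2.imwrite(f"pics/d_{n}.png",a[:,:,::-1])
E
```

```text
t: 5.25
eef_pos: [487.9, 92.6, 27.5]
tcp_rot: [[-0.963, 0.269, 0.001], [0.269, 0.963, -0.001], [-0.001, -0.001, -1.0]]
ft_force: [-2.0, 0.6, -0.2]
finger_gap: 59.9
t 5.25 press [-1.231e+02 -1.000e-01  2.750e+01] yaw 0.0001 Fpress [-2.05 -0.   -0.23] gap 59.9
```

View pics/d_scene.png

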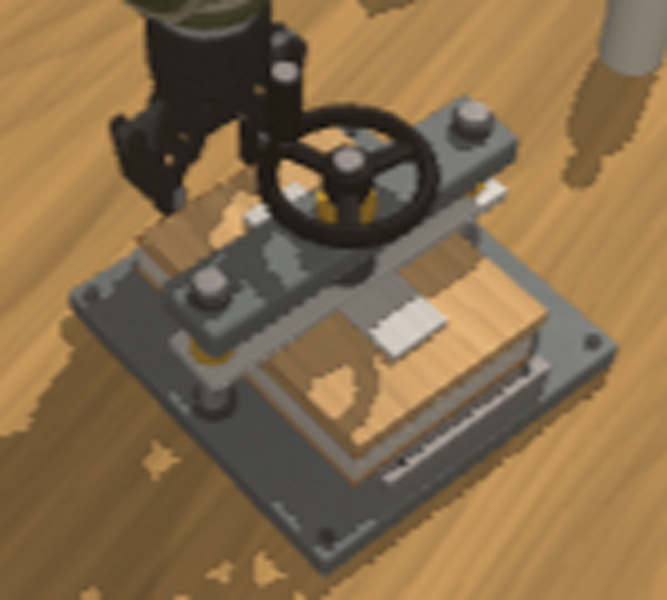

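The far edge lies parallel to, and a few mm short of, the back stop (scene crop, (355,475)–(545,350)). I'll finish gently by feel.

```bash
python3 -m crank '[[[-0.002,0,0],0],[[-0.004,0,0],0],[[-0.006,0,0],0],[[-0.007,0,0],0],[[-0.007,0,0],0]]'; python3 - <<'E'
from h import *
st()
E
```

```text
t: 5.98
eef_pos: [494.5, 90.8, 27.4]
tcp_rot: [[-0.963, 0.269, 0.001], [0.269, 0.963, -0.001], [-0.001, -0.001, -1.0]]
ft_force: [-4.1, 1.4, 0.5]
finger_gap: 60.1
t 5.97 press [-1.162e+02 -1.000e-01  2.740e+01] yaw 0.0001 Fpress [-4.29  0.27  0.49] gap 60.1
```

```bash
python3 -m crank '[[[-0.0007,0,0],0],[[-0.0014,0,0],0],[[-0.002,0,0],0],[[-0.002,0,0],0]]'; python3 - <<'E'
from h import *
st()
E
```

```text
t: 6.48
eef_pos: [494.5, 90.7, 27.0]
tcp_rot: [[-0.963, 0.269, -0.004], [0.269, 0.963, -0.0], [0.004, -0.001, -1.0]]
ft_force: [-11.6, 2.9, 4.6]
finger_gap: 60.2
t 6.47 press [-1.162e+02 -1.000e-01  2.700e+01] yaw 0.0003 Fpress [-11.93  -0.3    4.59] gap 60.2
```

```bash
python3 -m crank '[[[-0.0015,0,0],0],[[-0.003,0,0],0],[[-0.003,0,0],0]]'; python3 - <<'E'
from h import *
st();o=manip.get_obs();print(np.round(o["ft_torque"],2))
for n in ["wrist","scene"]:
    f=manip.grab_frame(n);a=f["pixels"] if n=="wrist" else cv2.resize(f["pixels"][155:290,220:370],(667,600),interpolation=cv2.INTER_CUBIC)
    cv2.imwrite(f"pics/e_{n}.png",a[:,:,::-1])
E
```

```text
t: 6.85
eef_pos: [494.4, 90.7, 26.5]
tcp_rot: [[-0.963, 0.268, -0.012], [0.268, 0.963, 0.001], [0.012, -0.002, -1.0]]
ft_force: [-16.9, 4.9, 8.8]
finger_gap: 60.5
t 6.85 press [-116.3   -0.2   26.5] yaw 0.0006 Fpress [-17.6    0.18   8.81] gap 60.5
[ 0.8   2.53 -0.07]
```

View pics/e_scene.png

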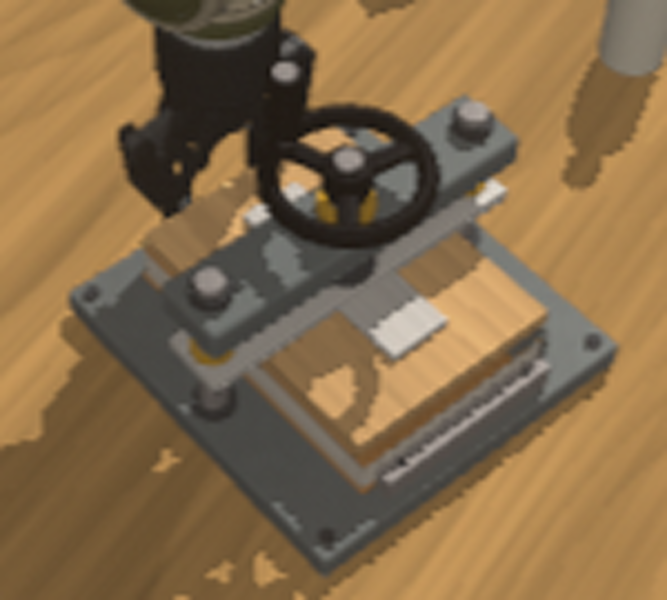

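View pics/e_wrist.png

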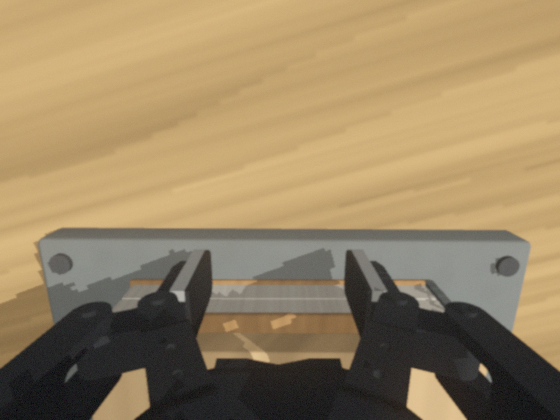

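Book home: the force rose dead at TCP x = −116 (pad half-width 11 → front edge −105 as expected), the scene view shows the far edge tight along the stop. Retreat and lift.

```bash
python3 -m crank '[[[0.008,0,0],0],[[0.025,0,0],0],[[0.05,0,-0.01],0],[[0.06,0,-0.04],0],[[0.06,0,-0.09],0],[[0.06,0,-0.14],0],[[0.06,0,-0.18],0],[[0.055,0,-0.205],0],[[0.04,0,-0.216],0],[[0.03,0,-0.22],0],[[0.03,0,-0.22],0]]' 0.05; python3 - <<'E'
from h import *
st()
f=manip.grab_frame("top");np.savez("pics/f_top.npz",**f)
g=manip.grab_frame("wrist");np.savez("pics/f_wrist.npz",**g)
cv2.imwrite("pics/f_wrist.png",g["pixels"][:,:,::-1])
for nm,ff in (("top",f),("wrist",g)):
    Q=topress(cloud(ff))
    t=Q[(Q[...,2]>208)&(Q[...,2]<226)&(np.hypot(Q[...,0],Q[...,1])<60)]
    if len(t): print(nm,'htop',len(t),np.median(t,0).round(1), t.min(0).round(1),t.max(0).round(1))
    m=(Q[...,0]<-103)&(Q[...,0]>-118)&(abs(Q[...,1])<90)&(Q[...,2]>40)&(Q[...,2]<58)
    P=Q[m]
    if len(P): print(nm,'book',len(P),P.min(0).round(1),P.max(0).round(1),[ (y,P[abs(P[:,1]-y)<10][:,0].min().round(1)) for y in (-60,-30,0,30,60) if (abs(P[:,1]-y)<10).any()])
print(delta(-39.5,-14.4,232,0))
E
```

```text
t: 8.32
eef_pos: [468.5, 98.3, 246.5]
tcp_rot: [[-0.963, 0.269, -0.012], [0.269, 0.963, 0.001], [0.011, -0.002, -1.0]]
ft_force: [-0.8, -0.0, -1.0]
finger_gap: 49.8
t 8.32 press [-1.433e+02  2.000e-01  2.465e+02] yaw 0.0001 Fpress [-0.75 -0.21 -0.97] gap 49.8
top htop 53 [-38.8 -12.9 214.1] [-46.5 -22.6 209. ] [-30.   -4.2 220.8]
top book 6 [-104.9  -72.1   49.2] [-103.   -59.3   54.6] [(-60, np.float64(-104.9))]
wrist book 536 [-106.4  -73.6   40.1] [-103.    74.7   53.4] [(-60, np.float64(-106.1)), (-30, np.float64(-106.0)), (0, np.float64(-106.4)), (30, np.float64(-106.1)), (60, np.float64(-106.0))]
(array([-0.1048, -0.0147,  0.0129]), np.float64(0.0005))
```

View pics/f_wrist.png

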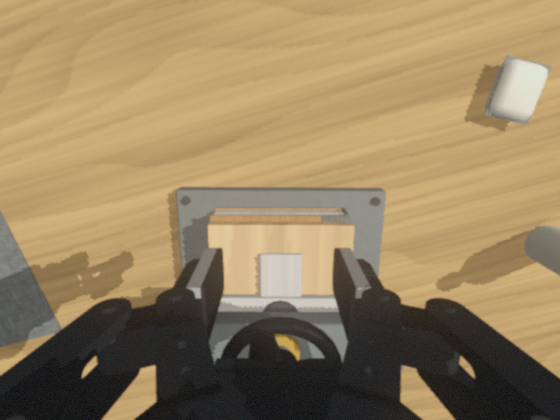

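Book sits square (front edge −106 ±0.2 across its width, y −74…+75). Wrist view: handle's wheel at (280,350), ready to approach. Move above the handle.

```bash
python3 -m crank '[[[-0.015,-0.002,0],0],[[-0.04,-0.006,0],0],[[-0.07,-0.01,0.003],0],[[-0.092,-0.013,0.006],0],[[-0.102,-0.0147,0.01],0],[[-0.105,-0.0147,0.01],0],[[-0.105,-0.0147,0.01],0]]'; python3 - <<'E'
from h import *
st();print(delta(-39.4,-14.2,176,0))
g=manip.grab_frame("wrist");cv2.imwrite("pics/g_wrist.png",g["pixels"][:,:,::-1])
g=manip.grab_frame("scene");cv2.imwrite("pics/g_scene.png",cv2.resize(g["pixels"][115:250,220:370],(667,600),interpolation=cv2.INTER_CUBIC)[:,:,::-1])
E
```

```text
t: 9.3
eef_pos: [564.7, 56.5, 235.0]
tcp_rot: [[-0.963, 0.268, -0.013], [0.268, 0.963, 0.001], [0.013, -0.002, -1.0]]
ft_force: [0.3, -0.4, -0.3]
finger_gap: 50.3
t 9.3 press [-39.5 -14.2 235. ] yaw 0.0008 Fpress [ 0.4  -0.29 -0.26] gap 50.3
(array([-0.0008,  0.0002,  0.059 ]), np.float64(0.0008))
```

View pics/g_wrist.png

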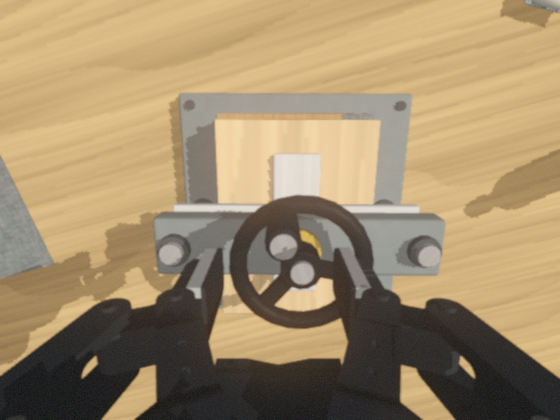

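View pics/g_scene.png

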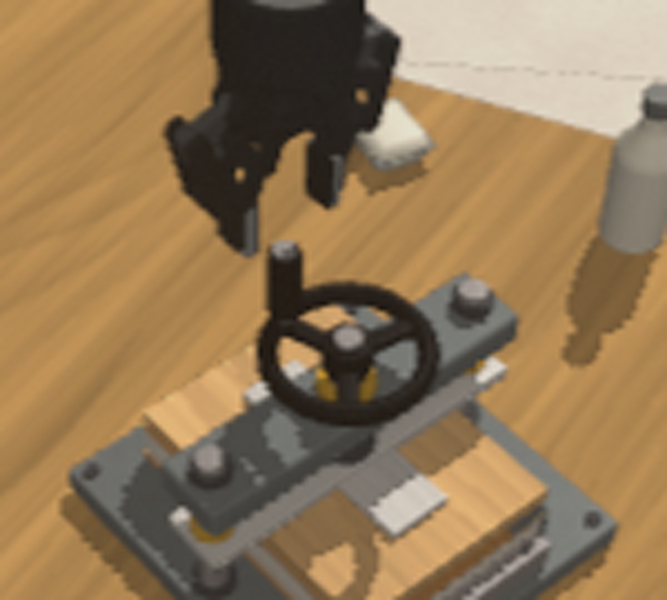

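Handle top at (284,246) in the wrist view, midway between the pads; descend.

```bash
python3 -m crank '[[[0,0,0.01],0],[[0,0,0.025],0],[[-0.0008,0,0.04],0],[[-0.0008,0,0.052],0],[[-0.0008,0,0.058],0],[[-0.0008,0,0.058],0]]'; python3 - <<'E'
from h import *
st()
g=manip.grab_frame("scene");cv2.imwrite("pics/h_scene.png",cv2.resize(g["pixels"][115:250,220:370],(667,600),interpolation=cv2.INTER_CUBIC)[:,:,::-1])
E
```

```text
t: 10.15
eef_pos: [564.6, 56.4, 177.0]
tcp_rot: [[-0.963, 0.268, -0.013], [0.268, 0.963, 0.001], [0.013, -0.002, -1.0]]
ft_force: [-0.1, -0.9, -0.5]
finger_gap: 50.1
t 10.15 press [-39.5 -14.3 177. ] yaw 0.0009 Fpress [ 0.13 -0.91 -0.49] gap 50.1
```

View pics/h_scene.png

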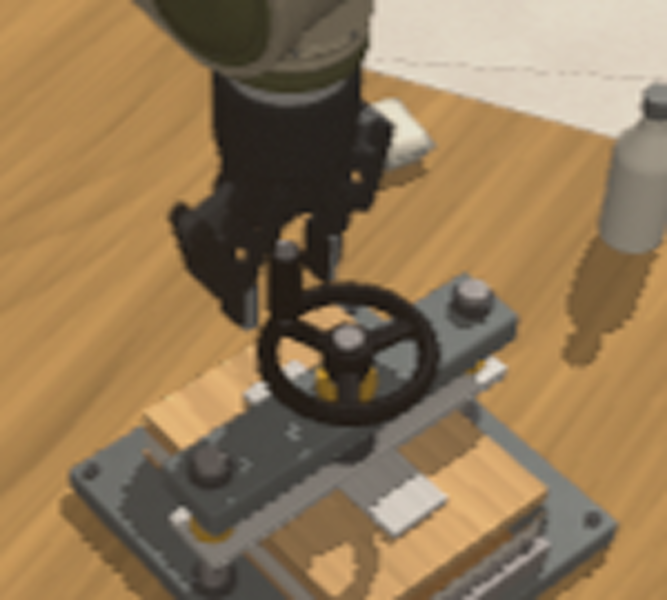

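Fingers straddle the handle, clear of the rim. Close on it.

```bash
python3 -m crank '[[[0,0,0],0],[[0,0,0],0],[[0,0,0],0],[[0,0,0],0],[[0,0,0],0],[[0,0,0],0]]' 0; python3 - <<'E'
from h import *
st();print(manip.get_obs()["qpos"])
E
```

```text
t: 10.95
eef_pos: [565.1, 56.5, 178.1]
tcp_rot: [[-0.963, 0.268, -0.011], [0.268, 0.963, 0.001], [0.011, -0.002, -1.0]]
ft_force: [-0.7, 1.6, 5.1]
finger_gap: 18.7
t 10.95 press [-39.1 -14.1 178.1] yaw 0.001 Fpress [-1.07  1.36  5.07] gap 18.7
[-6.10460500e+00  2.61541225e+01  8.21562738e+01 -5.37867966e-03
  7.23032769e+01 -8.05589580e+01]
```

```bash
cat >> h.py <<'E'
def arc(steps,r=42.,cx=0,cy=0,ang0=None):
    """rows for clockwise steps (deg, cumulative) about press (cx,cy), from current pose"""
    o=manip.get_obs();R=np.array(o["tcp_rot"]);q=topress(np.array(o["eef_pos"],float)[None])[0]
    a0=np.arctan2(q[1]-cy,q[0]-cx) if ang0 is None else np.radians(ang0)
    print("angle",np.degrees(a0)%360,"r",np.hypot(q[0]-cx,q[1]-cy))
    for s in steps:
        a=a0-np.radians(s)
        d=np.array([cx+r*np.cos(a)-q[0],cy+r*np.sin(a)-q[1]])
        w=np.r_[R2@d,-6*s/360]
        print(s,np.round(R.T@w/1000,4).tolist())
def tang(c=(0,0)):
    q,F=st();a=np.arctan2(q[1]-c[1],q[0]-c[0])
    # clockwise tangent
    t=np.array([np.sin(a),-np.cos(a)]);n=np.array([np.cos(a),np.sin(a)])
    print("angle",round(np.degrees(a)%360,1),"r",round(np.hypot(q[0]-c[0],q[1]-c[1]),2),"push(resisting)",round(-F[:2]@t,2),"radial on tool",round(F[:2]@n,2))
E
python3 - <<'E'
from h import *
tang();arc([4,10,18,28,38,48,58,68,76,80,80])
E
```

```text
t 10.95 press [-39.1 -14.1 178.1] yaw 0.001 Fpress [-1.07  1.36  5.07] gap 18.7
angle 199.9 r 41.55 push(resisting) -1.65 radial on tool 0.54
angle 199.86924292970733 r 41.553206084896594
4 [0.0013, 0.0026, 0.0001]
10 [0.0023, 0.0069, 0.0002]
18 [0.0029, 0.0128, 0.0003]
28 [0.0025, 0.0201, 0.0005]
38 [0.0008, 0.0272, 0.0006]
48 [-0.0021, 0.0339, 0.0007]
58 [-0.0061, 0.0401, 0.0008]
68 [-0.0111, 0.0454, 0.0009]
76 [-0.0157, 0.049, 0.001]
80 [-0.0182, 0.0505, 0.001]
80 [-0.0182, 0.0505, 0.001]
```

```bash
python3 -m crank '[[[0.0010,0.0026,0.0001],0],[[0.0021,0.0069,0.0002],0],[[0.0028,0.0128,0.0003],0],[[0.0024,0.0201,0.0005],0],[[0.0008,0.0272,0.0006],0],[[-0.0021,0.0339,0.0007],0],[[-0.0061,0.0401,0.0008],0],[[-0.0111,0.0454,0.0009],0],[[-0.0157,0.0490,0.0010],0],[[-0.0182,0.0505,0.0010],0],[[-0.0182,0.0505,0.0010],0]]'; python3 - <<'E'
from h import *
tang();arc([5,15,25,35,45,55,65,75,80,80])
E
```

```text
t: 12.32
eef_pos: [596.2, 102.2, 176.7]
tcp_rot: [[-0.964, 0.267, -0.01], [0.267, 0.964, 0.004], [0.011, 0.001, -1.0]]
ft_force: [0.2, 6.0, 3.2]
finger_gap: 18.8
t 12.32 press [-21.4  38.3 176.7] yaw 0.0019 Fpress [-1.42  5.83  3.2 ] gap 18.8
angle 119.2 r 43.86 push(resisting) -1.6 radial on tool 5.78
angle 119.17402960041646 r 43.85886066093651
5 [-0.0042, 0.0, 0.0]
15 [-0.0111, 0.0024, 0.0001]
25 [-0.0183, 0.0036, 0.0002]
35 [-0.0257, 0.0034, 0.0003]
45 [-0.0328, 0.002, 0.0004]
55 [-0.0397, -0.0006, 0.0005]
65 [-0.046, -0.0043, 0.0006]
75 [-0.0515, -0.0091, 0.0007]
80 [-0.0539, -0.0119, 0.0007]
80 [-0.0539, -0.0119, 0.0007]
```

```bash
python3 - <<'E'
from h import *
tang((-.3,2));arc([5,15,25,35,45,55,65,75,80,80],cx=-.3,cy=2)
E
```

```text
t 12.32 press [-21.4  38.3 176.7] yaw 0.0019 Fpress [-1.42  5.83  3.2 ] gap 18.8
angle 120.1 r 41.97 push(resisting) -1.7 radial on tool 5.75
angle 120.14735972886326 r 41.97239141427391
5 [-0.0032, 0.0017, 0.0]
15 [-0.0101, 0.0042, 0.0001]
25 [-0.0173, 0.0055, 0.0002]
35 [-0.0246, 0.0055, 0.0003]
45 [-0.0319, 0.0042, 0.0004]
55 [-0.0387, 0.0017, 0.0005]
65 [-0.0451, -0.0019, 0.0006]
75 [-0.0507, -0.0066, 0.0007]
80 [-0.0532, -0.0093, 0.0007]
80 [-0.0532, -0.0093, 0.0007]
```

```bash
python3 -m crank '[[[-0.0032,0.0017,0],0],[[-0.0101,0.0042,0.0001],0],[[-0.0173,0.0055,0.0002],0],[[-0.0246,0.0055,0.0003],0],[[-0.0319,0.0042,0.0004],0],[[-0.0387,0.0017,0.0005],0],[[-0.0451,-0.0019,0.0006],0],[[-0.0507,-0.0066,0.0007],0]]'; python3 - <<'E'
from h import *
tang((-.3,2));tang()
from scipy.optimize import fsolve
E
```

```text
t: 13.32
eef_pos: [643.6, 81.9, 175.5]
tcp_rot: [[-0.964, 0.267, -0.01], [0.267, 0.964, 0.004], [0.011, 0.001, -1.0]]
ft_force: [-1.9, -0.5, 4.4]
finger_gap: 18.5
t 13.32 press [ 29.8  31.5 175.5] yaw 0.0019 Fpress [-1.68 -1.03  4.36] gap 18.5
angle 44.4 r 42.11 push(resisting) 0.44 radial on tool -1.92
t 13.32 press [ 29.8  31.5 175.5] yaw 0.0019 Fpress [-1.68 -1.03  4.36] gap 18.5
angle 46.6 r 43.32 push(resisting) 0.51 radial on tool -1.9
```

```bash
python3 - <<'E'
from h import *
arc([5,15,25,35,45,55],cx=-.3,cy=2)
E
```

```text
angle 44.43808753694623 r 42.105258308248644
5 [-0.0024, -0.0028, 0.0001]
15 [-0.0065, -0.0088, 0.0002]
25 [-0.0095, -0.0155, 0.0003]
35 [-0.0113, -0.0226, 0.0004]
45 [-0.0119, -0.0299, 0.0006]
55 [-0.0112, -0.0372, 0.0008]
```

```bash
python3 -m crank '[[[-0.0024,-0.0028,0],0],[[-0.0065,-0.0088,0],0],[[-0.0095,-0.0155,0],0],[[-0.0113,-0.0226,0],0],[[-0.0119,-0.0299,0.0001],0],[[-0.0112,-0.0372,0.0003],0]]'; python3 - <<'E'
from h import *
tang((-.3,2))
arc([5,15,25,35,45],cx=-.3,cy=2)
E
```

```text
t: 14.08
eef_pos: [644.1, 42.5, 174.7]
tcp_rot: [[-0.964, 0.267, -0.011], [0.267, 0.964, 0.004], [0.012, 0.001, -1.0]]
ft_force: [-0.1, 1.8, -1.2]
finger_gap: 18.4
t 14.07 press [ 40.9  -6.3 174.7] yaw 0.0018 Fpress [-0.57  1.67 -1.18] gap 18.4
angle 348.6 r 41.98 push(resisting) 1.52 radial on tool -0.89
angle 348.5809590682789 r 41.98263264301999
5 [0.0009, -0.0036, 0.0001]
15 [0.0036, -0.0104, 0.0003]
25 [0.0074, -0.0166, 0.0005]
35 [0.0122, -0.0221, 0.0007]
45 [0.018, -0.0266, 0.0009]
```

```bash
python3 -m crank '[[[0.0009,-0.0036,0.0001],0],[[0.0036,-0.0104,0.0003],0],[[0.0074,-0.0166,0.0005],0],[[0.0122,-0.0221,0.0007],0],[[0.0180,-0.0266,0.0009],0]]'; python3 - <<'E'
from h import *
tang((-.3,2))
arc([5,15,25,35,45],cx=-.3,cy=2)
E
```

```text
t: 14.7
eef_pos: [619.2, 21.6, 173.9]
tcp_rot: [[-0.964, 0.267, -0.011], [0.267, 0.964, 0.004], [0.012, 0.001, -1.0]]
ft_force: [1.7, 1.5, -1.4]
finger_gap: 18.4
t 14.7 press [ 22.5 -33.2 173.9] yaw 0.0017 Fpress [ 1.28  1.88 -1.36] gap 18.4
angle 302.9 r 41.92 push(resisting) 2.1 radial on tool -0.88
angle 302.94871774708577 r 41.919345717372835
5 [0.0031, -0.0019, 0.0001]
15 [0.0099, -0.0048, 0.0004]
25 [0.017, -0.0064, 0.0006]
35 [0.0243, -0.0068, 0.0009]
45 [0.0316, -0.0058, 0.0011]
```

```bash
python3 -m crank '[[[0.0031,-0.0019,0.0001],0],[[0.0099,-0.0048,0.0004],0],[[0.0170,-0.0064,0.0006],0],[[0.0243,-0.0068,0.0008],0],[[0.0316,-0.0058,0.0010],0]]'; python3 - <<'E'
from h import *
tang((-.3,2))
arc([5,15,25,30],cx=-.3,cy=2)
E
```

```text
t: 15.32
eef_pos: [587.1, 24.5, 173.3]
tcp_rot: [[-0.964, 0.267, -0.01], [0.267, 0.964, 0.004], [0.011, 0.001, -1.0]]
ft_force: [5.9, 2.2, -2.2]
finger_gap: 18.7
t 15.32 press [ -9.3 -39.  173.3] yaw 0.0017 Fpress [ 5.1   3.7  -2.19] gap 18.7
angle 257.7 r 42.01 push(resisting) 4.19 radial on tool -4.71
angle 257.67037329305737 r 42.00538238690478
5 [0.0035, 0.0009, 0.0001]
15 [0.0103, 0.0037, 0.0004]
25 [0.0165, 0.0077, 0.0006]
30 [0.0193, 0.01, 0.0007]
```

```bash
python3 -m crank '[[[0.0035,0.0009,0.0001],0],[[0.0103,0.0037,0.0003],0],[[0.0165,0.0077,0.0005],0],[[0.0193,0.0100,0.0006],0]]'; python3 - <<'E'
from h import *
tang((-.3,2))
arc([5,15,25,30],cx=-.3,cy=2)
E
```

```text
t: 15.82
eef_pos: [571.3, 39.0, 172.8]
tcp_rot: [[-0.964, 0.267, -0.008], [0.267, 0.964, 0.003], [0.009, 0.0, -1.0]]
ft_force: [8.0, -1.2, -5.3]
finger_gap: 18.5
t 15.82 press [-28.3 -29.3 172.8] yaw 0.0017 Fpress [ 8.03  1.02 -5.3 ] gap 18.5
angle 228.2 r 42.04 push(resisting) 5.31 radial on tool -6.11
angle 228.16525397634 r 42.04227925273716
5 [0.0026, 0.0026, 0.0001]
15 [0.0071, 0.0084, 0.0003]
25 [0.0105, 0.0148, 0.0005]
30 [0.0118, 0.0183, 0.0006]
```

```bash
python3 - <<'E'
from h import *
arc([5,15,25,30],r=41,cx=-.3,cy=2)
E
```

```text
angle 228.16525397634 r 42.04227925273716
5 [0.0019, 0.0033, 0.0001]
15 [0.0063, 0.0089, 0.0003]
25 [0.0096, 0.0152, 0.0005]
30 [0.0109, 0.0186, 0.0006]
```

```bash
python3 -m crank '[[[0.0019,0.0033,0.0004],0],[[0.0063,0.0089,0.0008],0],[[0.0096,0.0152,0.0012],0],[[0.0109,0.0186,0.0014],0]]'; python3 - <<'E'
from h import *
tang((-.3,2))
arc([5,15,25,30],r=41.5,cx=-.3,cy=2)
E
```

```text
t: 16.32
eef_pos: [564.9, 58.8, 172.2]
tcp_rot: [[-0.964, 0.267, -0.01], [0.267, 0.964, -0.0], [0.009, -0.003, -1.0]]
ft_force: [-2.9, -6.9, 5.3]
finger_gap: 18.5
t 16.32 press [-39.8 -12.  172.2] yaw 0.0017 Fpress [-0.97 -7.39  5.32] gap 18.5
angle 199.5 r 41.91 push(resisting) 6.65 radial on tool 3.38
angle 199.4504410554112 r 41.9137451210091
5 [0.0007, 0.0036, 0.0001]
15 [0.0018, 0.0107, 0.0002]
25 [0.0017, 0.018, 0.0004]
30 [0.0012, 0.0216, 0.0004]
```

```bash
python3 -m crank '[[[0.0010,0.0036,0],0],[[0.0021,0.0107,0],0],[[0.0021,0.0180,0.0001],0],[[0.0016,0.0216,0.0002],0]]'; python3 - <<'E'
from h import *
tang((-.3,2))
arc([5,10,15,20],r=42,cx=-.3,cy=2)
E
```

```text
t: 16.82
eef_pos: [568.5, 79.1, 171.9]
tcp_rot: [[-0.964, 0.267, -0.012], [0.267, 0.964, -0.002], [0.011, -0.005, -1.0]]
ft_force: [-1.3, -6.3, 0.4]
finger_gap: 18.7
t 16.82 press [-41.8   8.6 171.9] yaw 0.0017 Fpress [ 0.45 -6.43  0.39] gap 18.7
angle 171.0 r 42.07 push(resisting) 6.28 radial on tool -1.45
angle 170.97006441268715 r 42.06880346274446
5 [-0.0008, 0.0036, 0.0001]
10 [-0.0019, 0.0071, 0.0001]
15 [-0.0032, 0.0105, 0.0002]
20 [-0.0048, 0.0138, 0.0002]
```

```bash
python3 -m crank '[[[-0.0008,0.0036,0.0001],0],[[-0.0019,0.0071,0.0001],0],[[-0.0032,0.0105,0.0002],0]]'; python3 - <<'E'
from h import *
tang((-.3,2));o=manip.get_obs();print(np.round(o["qd"],2),np.round(o["ft_torque"],2))
arc([5,10,15,20],r=42,cx=-.3,cy=2)
E
```

```text
t: 17.2
eef_pos: [573.5, 87.4, 171.7]
tcp_rot: [[-0.963, 0.268, -0.014], [0.268, 0.964, -0.005], [0.013, -0.008, -1.0]]
ft_force: [-3.3, -5.7, 1.5]
finger_gap: 18.4
t 17.2 press [-39.3  17.9 171.7] yaw 0.0014 Fpress [-1.62 -6.38  1.48] gap 18.4
angle 157.8 r 42.12 push(resisting) 6.52 radial on tool -0.91
[ 2.41  2.58 -3.97  0.06  1.29  2.36] [-0.78  0.55  0.03]
angle 157.78097998577155 r 42.11548533546927
5 [-0.0016, 0.0033, 0.0]
10 [-0.0035, 0.0065, 0.0001]
15 [-0.0056, 0.0095, 0.0001]
20 [-0.0079, 0.0123, 0.0001]
```

```bash
python3 -m crank '[[[-0.0016,0.0033,0],0],[[-0.0035,0.0065,0.0001],0],[[-0.0056,0.0095,0.0001],0]]'; python3 - <<'E'
from h import *
tang((-.3,2));o=manip.get_obs();print(np.round(o["qd"],2))
g=manip.grab_frame("scene");tang((-.3,2))
cv2.imwrite("pics/i_scene.png",cv2.resize(g["pixels"][115:250,220:370],(667,600),interpolation=cv2.INTER_CUBIC)[:,:,::-1])
Q=topress(cloud(g))
for nm,lo,hi in (("platen",58,76),("base",14,26),("wheel",150,166)):
    s=Q[(Q[...,2]>lo)&(Q[...,2]<hi)&(abs(Q[...,0]-(70 if nm=="platen" else 0 if nm=="wheel" else 115))<(25 if nm!="wheel" else 55))&(abs(Q[...,1])<60)]
    print(nm,len(s),np.median(s[:,2]).round(2))
f=np.load("pics/a_scene.npz");Q=topress(cloud(f))
for nm,lo,hi in (("platen",58,76),("base",14,26),("wheel",150,166)):
    s=Q[(Q[...,2]>lo)&(Q[...,2]<hi)&(abs(Q[...,0]-(70 if nm=="platen" else 0 if nm=="wheel" else 115))<(25 if nm!="wheel" else 55))&(abs(Q[...,1])<60)]
    print("start",nm,len(s),np.median(s[:,2]).round(2))
E
```

```text
t: 17.58
eef_pos: [580.3, 94.4, 171.5]
tcp_rot: [[-0.963, 0.268, -0.018], [0.268, 0.963, -0.006], [0.015, -0.011, -1.0]]
ft_force: [-5.8, -4.3, 2.4]
finger_gap: 18.3
t 17.57 press [-34.6  26.4 171.5] yaw 0.0013 Fpress [-4.39 -5.68  2.36] gap 18.3
angle 144.6 r 42.14 push(resisting) 7.17 radial on tool 0.28
[ 1.9   3.18 -4.9  -0.05  1.78  1.9 ]
t 17.62 press [-34.2  27.  171.5] yaw 0.0013 Fpress [ 1.87  0.66 -0.55] gap 18.5
angle 143.6 r 42.12 push(resisting) -1.64 radial on tool -1.11
platen 734 64.3
base 181 21.7
wheel 692 155.66
start platen 700 69.19
start base 287 21.65
start wheel 646 161.78
```

View pics/i_scene.png

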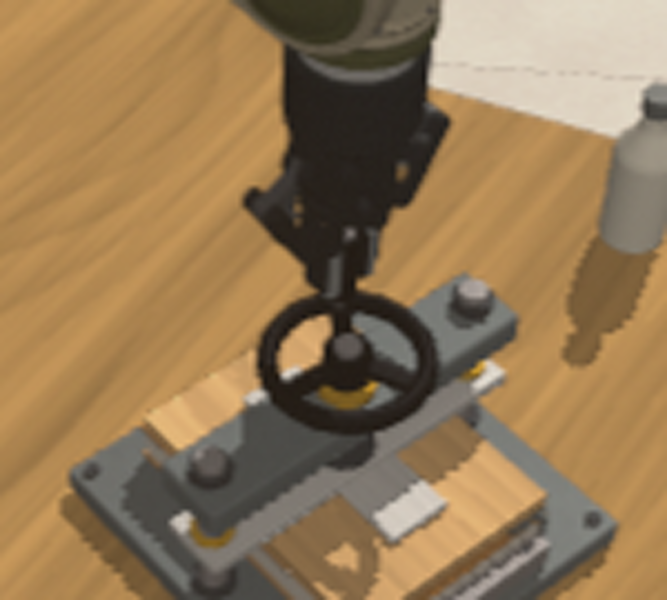

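```bash
python3 - <<'E'
from h import *
arc([5,10,15,20],r=42.1,cx=-.3,cy=2)
E
```

```text
angle 143.55221667120944 r 42.119445875394334
5 [-0.0023, 0.0028, 0.0]
10 [-0.0049, 0.0055, 0.0]
15 [-0.0077, 0.0079, 0.0001]
20 [-0.0106, 0.0101, 0.0001]
```

```bash
python3 -m crank '[[[-0.0023,0.0028,0],0],[[-0.0049,0.0055,0],0],[[-0.0077,0.0079,0.0001],0]]'; python3 - <<'E'
from h import *
tang((-.3,2));o=manip.get_obs();print(np.round(o["qd"],2),np.round(o["ft_torque"],2))
arc([5,10,15,20],r=42.1,cx=-.3,cy=2)
E
```

```text
t: 18.0
eef_pos: [589.3, 100.0, 171.3]
tcp_rot: [[-0.963, 0.268, -0.019], [0.268, 0.963, -0.006], [0.017, -0.011, -1.0]]
ft_force: [-7.1, -4.2, 3.4]
finger_gap: 18.6
t 18.0 press [-27.4  34.3 171.3] yaw 0.0013 Fpress [-5.74 -5.95  3.36] gap 18.6
angle 130.0 r 42.17 push(resisting) 8.22 radial on tool -0.87
[ 1.26  3.48 -5.55  0.09  1.92  1.24] [-0.39  0.93  0.02]
angle 130.03921869037748 r 42.17018000373343
5 [-0.003, 0.0022, 0.0]
10 [-0.0061, 0.0042, 0.0]
15 [-0.0093, 0.0058, 0.0]
20 [-0.0127, 0.0073, 0.0]
```

```bash
python3 -m crank '[[[-0.0030,0.0022,0],0],[[-0.0061,0.0042,0],0],[[-0.0093,0.0058,0],0]]'; python3 - <<'E'
from h import *
tang((-.3,2));o=manip.get_obs();print(np.round(o["qd"],2),np.round(o["ft_torque"],2))
arc([5,10,15,20],r=42.1,cx=-.3,cy=2)
E
```

```text
t: 18.38
eef_pos: [598.7, 103.0, 171.1]
tcp_rot: [[-0.963, 0.268, -0.023], [0.268, 0.963, -0.007], [0.02, -0.013, -1.0]]
ft_force: [-8.1, -2.8, 3.0]
finger_gap: 18.5
t 18.38 press [-19.2  39.7 171.1] yaw 0.0014 Fpress [-7.05 -4.92  3.  ] gap 18.5
angle 116.7 r 42.2 push(resisting) 8.51 radial on tool -1.23
[ 0.56  3.56 -5.73  0.09  2.02  0.48] [-0.13  1.02 -0.04]
angle 116.66122898855501 r 42.20043799211301
5 [-0.0034, 0.0014, -0.0]
10 [-0.0069, 0.0026, -0.0]
15 [-0.0104, 0.0035, -0.0]
20 [-0.0141, 0.0041, -0.0]
```

```bash
python3 -m crank '[[[-0.0034,0.0014,0],0],[[-0.0069,0.0026,0],0],[[-0.0104,0.0035,0],0]]'; python3 - <<'E'
from h import *
tang((-.3,2));o=manip.get_obs();print(np.round(o["qd"],2),np.round(o["ft_torque"],2))
arc([5,10,15,20],r=42.1,cx=-.3,cy=2)
E
```

```text
t: 18.75
eef_pos: [608.4, 103.8, 170.8]
tcp_rot: [[-0.963, 0.267, -0.027], [0.268, 0.964, -0.007], [0.024, -0.014, -1.0]]
ft_force: [-9.1, -1.9, 2.9]
finger_gap: 18.9
t 18.75 press [-10.1  43.  170.8] yaw 0.0016 Fpress [-8.29 -4.25  2.93] gap 18.9
angle 103.4 r 42.2 push(resisting) 9.05 radial on tool -2.21
[-0.03  3.59 -5.95 -0.03  2.25 -0.07] [ 0.08  1.02 -0.03]
angle 103.4250661420766 r 42.2021769208439
5 [-0.0036, 0.0006, -0.0]
10 [-0.0073, 0.001, -0.0]
15 [-0.011, 0.001, -0.0]
20 [-0.0146, 0.0008, -0.0]
```

```bash
python3 -m crank '[[[-0.0036,0.0006,0],0],[[-0.0073,0.0010,0],0],[[-0.0110,0.0010,0],0]]'; python3 - <<'E'
from h import *
tang((-.3,2));o=manip.get_obs();print(np.round(o["qd"],2),np.round(o["ft_torque"],2))
arc([5,10,15,20],r=42.1,cx=-.3,cy=2)
E
```

```text
t: 19.12
eef_pos: [617.8, 102.3, 170.6]
tcp_rot: [[-0.963, 0.267, -0.031], [0.267, 0.964, -0.006], [0.028, -0.014, -1.0]]
ft_force: [-9.8, 1.2, 3.8]
finger_gap: 18.7
t 19.12 press [ -0.6  44.2 170.6] yaw 0.002 Fpress [-9.75 -1.49  3.83] gap 18.7
angle 90.4 r 42.2 push(resisting) 9.76 radial on tool -1.42
[-0.56  3.45 -5.6  -0.04  2.48 -0.66] [ 0.42  1.16 -0.06]
angle 90.40685412336526 r 42.19835947378024
5 [-0.0037, -0.0002, -0.0]
10 [-0.0073, -0.0007, -0.0]
15 [-0.0109, -0.0015, -0.0]
20 [-0.0144, -0.0026, -0.0]
```

9.8 N while moving — stop here. Let it rest, then open just enough (34 mm) to stay clear of the hub, and check before lifting.

```bash
python3 -m crank '[[[0,0,0],0],[[0,0,0],0]]' && python3 -m crank '[[[0,0,0],0],[[0,0,0],0],[[0,0,0],0],[[0,0,0],0]]' 0.034; python3 - <<'E'
from h import *
tang((-.3,2))
g=manip.grab_frame("scene")
cv2.imwrite("pics/j_scene.png",cv2.resize(g["pixels"][115:250,220:370],(667,600),interpolation=cv2.INTER_CUBIC)[:,:,::-1])
E
```

```text
t: 19.38
eef_pos: [618.2, 102.2, 170.7]
tcp_rot: [[-0.963, 0.267, -0.029], [0.267, 0.964, -0.006], [0.026, -0.014, -1.0]]
ft_force: [2.7, -2.7, -0.8]
finger_gap: 18.7
t: 19.88
eef_pos: [618.2, 102.3, 170.7]
tcp_rot: [[-0.963, 0.267, -0.029], [0.267, 0.964, -0.006], [0.027, -0.014, -1.0]]
ft_force: [-0.9, -0.4, 0.3]
finger_gap: 33.9
t 19.88 press [ -0.2  44.2 170.7] yaw 0.002 Fpress [-0.74 -0.58  0.32] gap 33.9
angle 89.9 r 42.22 push(resisting) 0.74 radial on tool -0.58
```

View pics/j_scene.png

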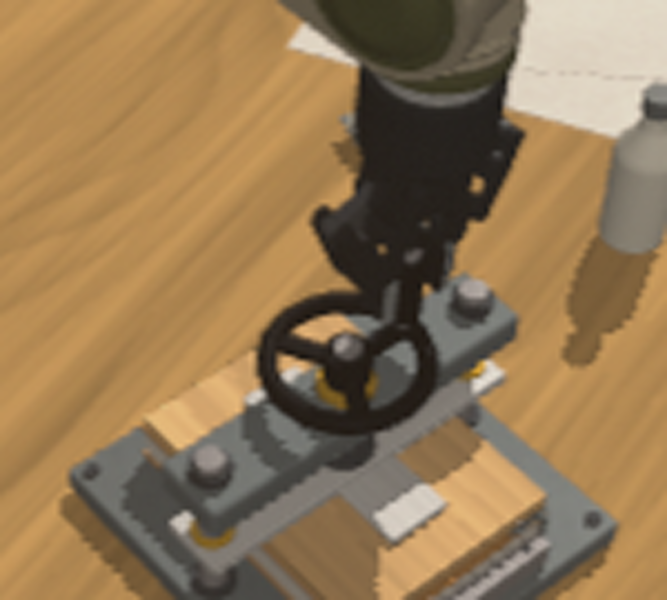

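Forces are near zero and the fingers are free of the handle (at (400,290)). Lift straight up, then back away.

```bash
python3 -m crank '[[[0,0,-0.006],0],[[0,0,-0.018],0],[[0,0,-0.036],0],[[0,0,-0.056],0],[[0,0,-0.075],0],[[0,0,-0.09],0],[[0.02,0,-0.1],0],[[0.06,0,-0.1],0],[[0.11,0,-0.1],0],[[0.15,0,-0.1],0],[[0.17,0,-0.1],0],[[0.17,0,-0.1],0]]'; python3 - <<'E'
from h import *
st()
for n in ["wrist","scene","top"]:
    g=manip.grab_frame(n);np.savez(f"pics/k_{n}.npz",**g)
    Q=topress(cloud(g))
    t=Q[(Q[...,2]>200)&(Q[...,2]<216)&(np.hypot(Q[...,0],Q[...,1])<60)]
    if len(t): print(n,'htop',len(t),np.median(t,0).round(1))
    m=(Q[...,0]<-101)&(Q[...,0]>-118)&(abs(Q[...,1])<90)&(Q[...,2]>35)&(Q[...,2]<60)
    P=Q[m]
    if len(P): print(n,'book',len(P),P.min(0).round(1),P.max(0).round(1),[ (y,P[abs(P[:,1]-y)<10][:,0].min().round(1)) for y in (-60,-30,0,30,60) if (abs(P[:,1]-y)<10).any()])
    cv2.imwrite(f"pics/k_{n}.png",(g["pixels"] if n!="scene" else cv2.resize(g["pixels"][115:290,210:390],(617,600),interpolation=cv2.INTER_CUBIC))[:,:,::-1])
    print(n,"platen z",np.median(Q[(abs(Q[...,0]-70)<20)&(abs(Q[...,1])<60)][:,2]).round(2))
f=np.load("pics/a_top.npz")
for n,b in(("top",(100,150,180,300)),):
    a=np.load("pics/k_top.npz")
    d=np.abs(a["pixels"].astype(int)-f["pixels"]).sum(-1)
    for nm,(u,v) in dict(mouse=(414,244),ear=(137,255),glue=(127,180)).items(): print(nm,d[v-25:v+25,u-25:u+25].mean().round(1))
E
```

```text
t: 21.42
eef_pos: [456.8, 148.6, 276.2]
tcp_rot: [[-0.964, 0.266, -0.028], [0.266, 0.964, -0.006], [0.025, -0.013, -1.0]]
ft_force: [-0.1, -0.6, -0.2]
finger_gap: 34.1
t 21.43 press [-168.1   45.5  276.2] yaw 0.0028 Fpress [ 0.02 -0.59 -0.17] gap 34.1
wrist book 793 [-106.4  -73.    35. ] [-101.    74.4   59.7] [(-60, np.float64(-106.4)), (-30, np.float64(-105.7)), (0, np.float64(-105.7)), (30, np.float64(-106.1)), (60, np.float64(-106.4))]
wrist platen z nan
scene htop 54 [  3.4  39.5 208.7]
scene book 5 [-104.5  -72.8   35.6] [-101.4    7.    59.3] [(-60, np.float64(-102.2)), (0, np.float64(-101.7))]
scene platen z 63.68
top htop 60 [-1.000e-01  4.170e+01  2.078e+02]
top book 57 [-104.9  -74.4   42.9] [-101.2   23.4   53.3] [(-60, np.float64(-104.6)), (-30, np.float64(-104.4)), (0, np.float64(-104.8)), (30, np.float64(-104.9))]
top platen z 60.78
mouse 53.1
ear 52.5
glue 17.0
  return _methods._mean(a, axis=axis, dtype=dtype,
  ret = ret.dtype.type(ret / rcount)
```

View pics/k_scene.png

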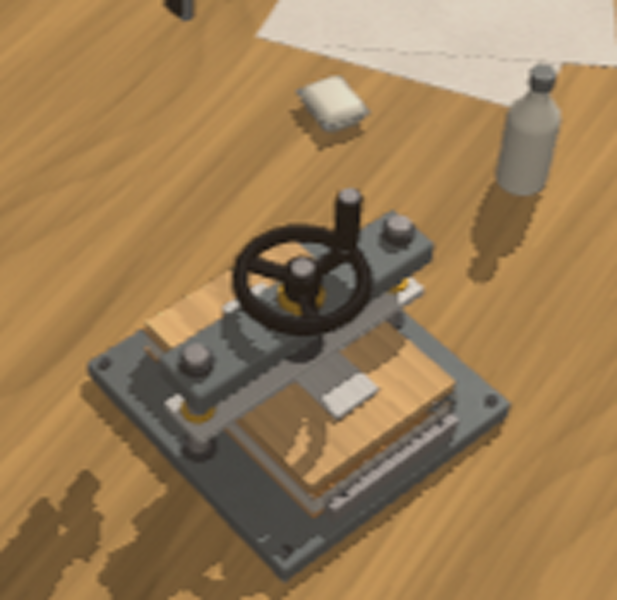

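View pics/k_top.png

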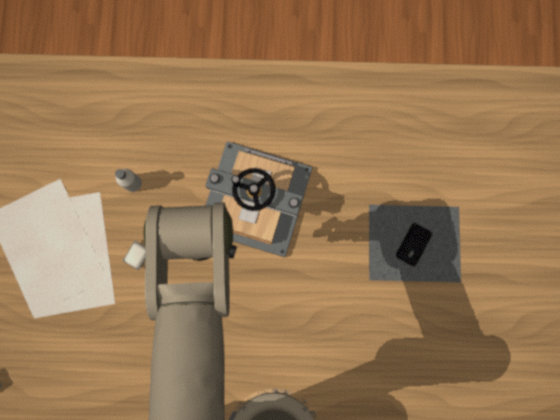

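Final views: book tight along the stop, platen on it, handle stayed where I let go (top at (350,195) in the crop), mouse, ear case and glue unmoved (the pixel differences on them are arm shadow). The arm touches nothing. Hand in.

```bash
python3 -c "
from workcell import manip
print(manip.finish_job())"
```

```text
the job is handed in; nothing more can be done
None
```

The book is pressed and handed in at about 21.6 s of the 70 s. I slid it home against the back stop, then wound the handle about 470° clockwise (1.3 turns). I stopped when it pushed back at 9.8 N while moving, the highest push I read, then let go and backed the arm away.

**Book:** the push stopped dead at the back stop. The front edge reads −106 mm within 0.4 mm across its width, against −105 mm when fully home. The sides read −73 to +74 mm, so the book is square and centred.

**Press:** the handle stayed where I left it, and the scene picture shows the platen down on the book.

**Other things:** the mouse, ear case and glue bottle are at the same places in the last top picture. The pixel-difference check on them was raised. I put that down to the arm's shadow, judging by eye.

**Checks that disagreed:**
- **Wheel centre:** it turned out about 2 mm from my camera estimate. I corrected it from the forces, which meant side loads on the handle of up to about 6 N along the way.
- **Force readings:** some readings between 300° and 390° were uneven because of that side load. The later ones rose smoothly from 6.3 to 9.8 N.
- **Platen drop:** the cameras show the platen 5.6 mm lower, while the wheel angle implies 7.8 mm. I did not resolve this, and relied on the handle force instead.

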